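Find the fullest washer tin by heft and hold it over the bowl

ROBOT

A 6-joint arm with a two-finger parallel gripper is mounted at the origin on the work surface. World frame = base frame: x ahead of the robot, y to its left, z up, the work surface at z = 0. Lengths are in m, angles in rad, forces in N, time in s.
With the tool pointing down it reaches from about 0.275 to 0.725 m from the base axis. Payload 5.6 kg.
Tool frame: the origin (TCP) lies at the very end of the fingers, on their centre line; the grasp point (between the pads) lies r.grip_depth behind it (r.grip_depth is the distance from the TCP to the grasp point, in m); z points along the fingers, x is the direction in which the jaws open and shut, and the axes are right-handed (so a half turn about z gives the same grasp; the last joint's range is limited). The gripper opens to 85 mm and grips with 20 to 120 N. Pads are 22 mm wide; open, the fingers measure 114 mm over their backs; the gripper's body (76 mm by 85 mm) begins 54 mm behind the grasp point. The pads swing forward as they close: fully open they stand 13 mm farther back than shut.
Start: joints at [-0.824, 0.255, 0.108, 0, -1.424, -0.285], TCP at [0.245, -0.492, 0.231] pointing down, gripper open.
Joint ranges: [-2.95, 2.95], [-1.21, 1.97], [-1.09, 1.5], [-2.87, 1.71], [-2.94, -0.07], [-3.05, 3.05]. Speed limits (rad/s): [2.57, 2.57, 3.14, 3.14, 3.14, 3.14].

INTERFACE

Orientations are given as a rotation vector (axis times angle).
In Python, from bench import r, eyes gives the robot as it stands.
- The arm moves only by the tool servo_tool, never from a script. Its argument "moves" is a list of rows, each a list of 4 numbers: the shift along the tool's x, y, z in mm, then the turn about the tool's z in degrees. A call has exactly 5 rows; each row is the pose to reach, as a shift and turn from the pose measured when the call began, along the tool's axes at that moment; what a row does not reach only later rows make up. A row lasts 1/8 s, in which the tool goes at most 62.5 mm and 10.7 degrees, less where a joint would pass 70% of its speed; a pose out of reach is approached as far as the arm can. A call with a gripper value outside its range is refused whole. "gripper" is the finger opening in mm, from 0 to 85.4, set as the call begins (left out, the last holds). The fingers move at their own pace and stop on an object; the grip force is fixed at half the most. Time passes only in rows, so rows that repeat a pose let the fingers close, or fill a call up. It gives the time, the measured TCP pose, the force and the opening at its end, in the units of the state.
- r.observe(): the state, without advancing time (a new reading comes with each control period).
- eyes.grab_frame(name): name is "scene" or "top" or "wrist"; returns a dict with "color" (400x640x3 uint8, red, green, blue), "camera_matrix" (3x3 intrinsics, pixels), "rvec" (rotation vector, rad) and "tvec" (3), from world to camera coordinates, as OpenCV has them. Camera axes: x right, y down, z forward; pixel columns grow to the right and rows downward; lengths in m; the calibration is good to about 2 mm. The wrist camera is an equidistant fisheye: a pixel r from the principal point sees the ray r / f radians off the axis. A picture is of the moment at which its call begins. There is no depth.
- r.sign_off(): hands the job in, once; it reports no verdict.
The state is a dict: "clock": time; "joint_pos": joint angles; "qd": joint speeds; "effort": joint torques, N m; "ee_pos": TCP position; "orientation": TCP orientation; "ft_force": force on the tool from outside, world axes, zero at the start; "moment": the same for the moment, N m; "finger_gap": opening from 0.0 (shut) to 1.0 (fully open).
Only numpy, scipy, OpenCV 4.12 (cv2) and the standard library are available. Lean on these libraries where they do the work, as an engineer would, in place of code of your own. Each camera call takes 0.05 s, during which the arm holds its last target.

TASK

Top-up time for the sorting bowl: one of the three identical closed tins is nearly full of washers, the other two nearly empty. Going from the robot's left to its right, heft all three: lift each tin a few centimetres clear of the mat, feel its weight for a moment and stand it back upright where it was before you take the next. Then hold the heaviest one up, upright and still, about 10 cm above the middle of the steel bowl so that I can open it there, and finish while still holding it, leaving the bowl, the other things on the bench and the two light tins standing in their places.

Things in the scene. Friction and masses are not known exactly. Their poses are not given: they have to be found in the camera images.
- tin_left: closed round metal tin with a paper band and flat blue lid, 56 mm diameter, 80 mm tall, straight smooth sides, origin at the centre of its underside, z up; the one at the robot's left (+y). The heaviest tin weighs 0.68 to 0.80 kg, the two others 0.20 to 0.36 kg each; which one it is changes every time. Washers lie loose inside. Tin centres are over 100 mm apart.
- tin_middle: closed round metal tin with a paper band and flat blue lid, 56 mm diameter, 80 mm tall, straight smooth sides, origin at the centre of its underside, z up; looks just like tin_left; the middle one of the row.
- tin_right: closed round metal tin with a paper band and flat blue lid, 56 mm diameter, 80 mm tall, straight smooth sides, origin at the centre of its underside, z up; looks just like tin_left; the one at the robot's right (-y).
- bowl: open round steel sorting bowl, rim diameter 130 mm, 50 mm tall, empty, loose, 0.45 kg; it stands beyond the row of tins; origin at the centre of its underside
- mat: thin black rubber bench mat fixed to the workbench, 220 x 620 mm, 4 mm thick, on which the three tins stand (their undersides at z = 0.004); origin at the centre of its underside
- wrench: steel wrench lying flat near the left end of the row, a bystander, 180 mm long and 8 mm thick, origin on its underside at mid-length; leave it alone
- sanding_block: cork sanding block with a red sole, 110 x 65 x 28 mm, lying near the right end of the row, a bystander; origin at the centre of its underside; leave it alone
- jar: amber glass jar with black cap, 60 mm diameter, 75 mm tall, standing to the right of the mat, a bystander; origin at the centre of its underside; leave it alone

How it is judged:
By the outcome, as a careful person would: the job done as asked, in the order asked, and still so for the second after the job is handed in, while the arm keeps its last pose, push and grip.
It also fails if it takes over 67 s, if anything falls off the work surface, if the arm or the gripper's body presses on something with over 40 N, if the wrist force passes 120 N, or if a joint passes its speed limit or range.

## Working session

There is one attempt and no reset: what is moved stays moved. The work goes in short steps, Python scripts to look and compute and a tool call to move; the robot and the scene stay as the last step left them, time stands still between calls to the robot, and variables do not carry over. Pictures are saved under pics/ and viewed, and the job is handed in when it is done.

Besides the shell and the picture viewer there is one more tool, called after ">>>" as name(argument=value, ...), one argument or row to a line, values as JSON. servo_tool: Moves the arm, as the interface text tells. Its arguments: {"type":"object","properties":{"moves":{"type":"array","items":{"type":"array","items":{"type":"number"}}},"gripper":{"type":"number"}},"required":["moves"]}

```bash
mkdir -p pics; ls
python3 - <<'E'
from bench import r,eyes
import cv2,numpy as np
print(r.observe(), r.grip_depth)
for n in ("scene","top","wrist"):
    f=eyes.grab_frame(n); cv2.imwrite(f"pics/{n}0.png",f["color"][:,:,::-1]); np.savez(f"{n}0.npz",**f)
    print(n,f["camera_matrix"].tolist(),f["rvec"],f["tvec"])
E
```

```text
pics
{'clock': 0.0, 'joint_pos': array([-8.24401486e-01,  2.55733055e-01,  1.07013784e-01, -4.87994669e-04,
       -1.42392784e+00, -2.84610374e-01]), 'qd': array([-0.00026768,  0.00065059, -0.00013556, -0.0007271 , -0.00093711,
        0.00095732]), 'effort': array([ 5.33966413e-04, -3.86630630e+01,  2.37936598e+01,  5.36514625e+00,
       -6.11405965e-03,  7.18919431e-07]), 'ee_pos': array([ 0.24488508, -0.49191048,  0.23040481]), 'orientation': array([-1.65334609e+00, -2.66939176e+00, -1.50509439e-03]), 'ft_force': array([ 0.54375286, -0.64355684, -0.40337402]), 'moment': array([-0.02230797, -0.01334168, -0.00501959]), 'finger_gap': 1.0011319400400203} 0.0187
scene [[421.0569783331032, 0.0, 317.15066142311247], [0.0, 421.0569783331032, 202.6308812225005], [0.0, 0.0, 1.0]] [ 2.32761854  0.81947232 -0.31568022] [-0.39120671 -0.26459124  1.41757736]
top [[380.77111969809357, 0.0, 316.7174201712421], [0.0, 380.77111969809357, 194.93327939216195], [0.0, 0.0, 1.0]] [ 2.16842822 -2.17020322  0.14373801] [-0.06933813  0.53667772  0.95346643]
wrist [[309.70691628693146, 0.0, 321.75016801893497], [0.0, 309.70691628693146, 206.89983447783294], [0.0, 0.0, 1.0]] [-1.56856712 -2.53454725 -0.34843064] [ 0.54850152 -0.03431225  0.37864017]
```

View pics/top0.png

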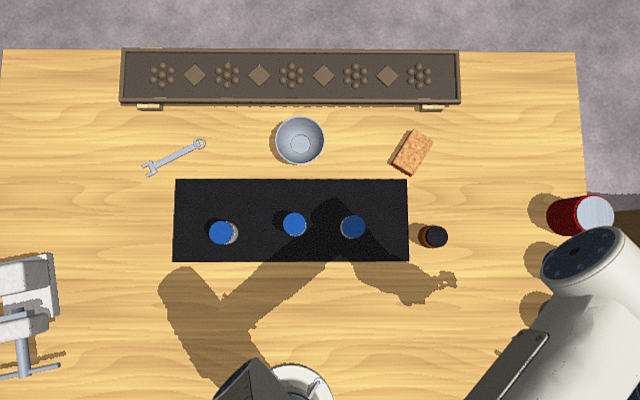

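View pics/scene0.png

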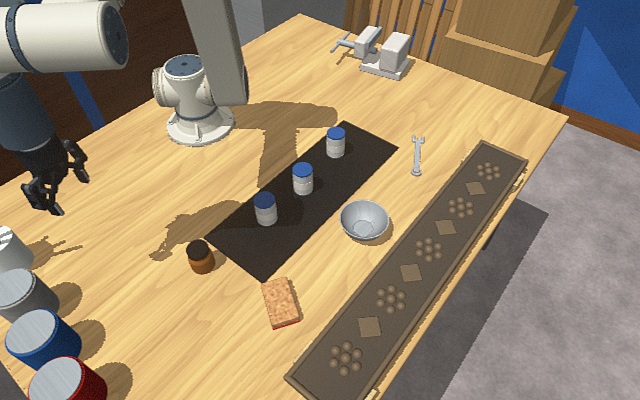

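The top view shows the blue lids near (221,233), (294,224) and (353,227), the bowl near (300,141) and the jar near (433,237). The scene view shows the same layout. Next I'll measure the positions.

```bash
cat > h.py <<'E'
import numpy as np,cv2
def ray(f,uv):
    R=cv2.Rodrigues(np.array(f["rvec"]))[0];t=np.array(f["tvec"]);K=f["camera_matrix"]
    d=R.T@np.linalg.inv(K)@np.array([*uv,1.]);return -R.T@t,d
def onz(f,uv,z):
    c,d=ray(f,uv);return c+d*(z-c[2])/d[2]
def tri(a,b):
    A=[];B=[]
    for c,d in (a,b):
        d=d/np.linalg.norm(d);P=np.eye(3)-np.outer(d,d);A.append(P);B.append(P@c)
    return np.linalg.lstsq(np.vstack(A),np.hstack(B),rcond=None)[0]
def lids(f,n=3):
    h=cv2.cvtColor(f["color"],cv2.COLOR_RGB2HSV)
    m=cv2.inRange(h,(100,120,50),(118,255,255))
    k,l,s,c=cv2.connectedComponentsWithStats(m)
    return [(c[i],s[i]) for i in range(1,k) if 150<s[i,4]<1200],l
E
python3 - <<'E'
from h import *
f=dict(np.load("top0.npz"));g=dict(np.load("scene0.npz"))
for n,F in(("top",f),("scene",g)):
    L,l=lids(F)
    for c,s in L: print(n,c,s,onz(F,c,.084))
hs=cv2.cvtColor(f["color"],cv2.COLOR_RGB2HSV)
# bowl rim: greyish in window
def ell(F,x0,y0,x1,y1,z):
    h=cv2.cvtColor(F["color"],cv2.COLOR_RGB2HSV);m=np.zeros(h.shape[:2],np.uint8)
    m[y0:y1,x0:x1]=cv2.inRange(h[y0:y1,x0:x1],(90,5,90),(130,90,255))
    cs=cv2.findContours(m,0,1)[0];c=max(cs,key=cv2.contourArea);hu=cv2.convexHull(c)
    P=np.array([onz(F,p[0],z) for p in hu]);
    print(cv2.boundingRect(c));A=np.c_[2*P[:,:2],np.ones(len(P))];s=np.linalg.lstsq(A,(P[:,:2]**2).sum(1),rcond=None)[0]
    print("bowl",s[:2],np.sqrt(s[2]+s[0]**2+s[1]**2),P.min(0),P.max(0))
ell(f,265,105,335,172,.05)
ell(g,330,190,400,250,.05)
for uv in((173,180),(407,180),(408,261),(172,262)): print("mat",onz(f,uv,.004))
for uv in((433,237),): print("jar",onz(f,uv,.075))
for uv in((459,50),(120,50),(122,103),(460,103)): print("board",onz(f,uv,.0))
for uv in((205,143),(145,170)): print("wrench",onz(f,uv,.008))
E
```

```text
top [293.82783019 223.30188679] [283 212  23  24 424] [ 0.46124655 -0.01326048  0.084     ]
top [353.60436893 226.25970874] [343 215  22  24 412] [ 0.45391592 -0.15841256  0.084     ]
top [219.95899772 232.1594533 ] [209 221  24  24 439] [0.44011995 0.16461665 0.084     ]
scene [84.22236504 97.31876607] [ 64  72  42  59 778] [-0.3139394  -0.20413563  0.084     ]
scene [335.57142857 132.85714286] [327 127  18  13 189] [0.44174006 0.16515728 0.084     ]
scene [301.804 169.124] [292 162  21  16 250] [ 0.46091668 -0.01236297  0.084     ]
scene [264.78074866 200.29411765] [254 191  21  18 187] [ 0.45900989 -0.15745631  0.084     ]
(275, 117, 50, 47)
bowl [ 0.67832063 -0.02532704] 0.06293861576971305 [ 0.61683405 -0.0885528   0.05      ] [0.73846691 0.03787939 0.05      ]
(340, 200, 49, 39)
bowl [ 0.67863417 -0.02396768] 0.06333264664808085 [ 0.6163984  -0.08873199  0.05      ] [0.74057551 0.03949498 0.05      ]
mat [0.57973254 0.3115     0.004     ]
mat [ 0.58022472 -0.31260096  0.004     ]
mat [ 0.36574666 -0.30894286  0.004     ]
mat [0.36483492 0.30512694 0.004     ]
jar [ 0.42770423 -0.35423185  0.075     ]
board [ 0.95085907 -0.47135702  0.        ]
board [0.94449582 0.47406694 0.        ]
board [0.79244894 0.45991722 0.        ]
board [ 0.7963884  -0.46714695  0.        ]
wrench [0.67944943 0.22899337 0.008     ]
wrench [0.60585687 0.38493235 0.008     ]
```

View pics/wrist0.png

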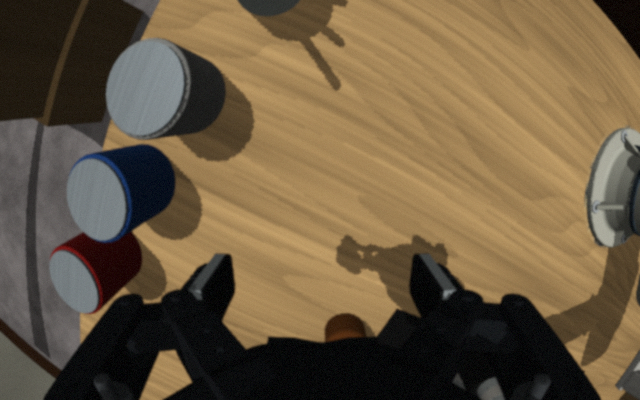

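```bash
cat >> h.py <<'E'
def shift(r,target,lbl=""):
    s=r.observe();R=cv2.Rodrigues(np.array(s["orientation"]))[0]
    d=R.T@(np.array(target)-s["ee_pos"])*1000
    print(lbl,"shift",np.round(d,1),"pos",np.round(s["ee_pos"],4),"tilt z",np.round(R[:,2],4),"x",np.round(R[:,0],3),"t",round(s["clock"],2),"F",np.round(s["ft_force"],2),"gap",round(s["finger_gap"]*85.4,1))
E
python3 - <<'E'
from h import *
from bench import r
shift(r,(.441,.165,.2),"left")
E
```

```text
left shift [500.8 468.2  31.3] pos [ 0.2449 -0.492   0.2306] tilt z [-7.0e-04  1.3e-03 -1.0e+00] x [-0.445  0.895  0.001] t 0.15 F [-0.09 -0.72 -0.97] gap 85.8
```

>>> servo_tool(
  moves=[
    [25,23,0,0],
    [50,47,0,0],
    [75,70,0,0],
    [100,94,0,0],
    [125,117,0,0],
  ],
)

```text
clock: 0.78
ee_pos: [0.294, -0.3268, 0.2305]
orientation: [-1.653, -2.669, -0.001]
ft_force: [0.8, -0.0, -0.1]
finger_gap: 0.999
```

>>> servo_tool(
  moves=[
    [27,25,0,0],
    [54,50,0,0],
    [81,75,0,0],
    [108,100,0,0],
    [135,125,0,0],
  ],
)

```text
clock: 1.4
ee_pos: [0.3458, -0.149, 0.2307]
orientation: [-1.653, -2.669, -0.002]
ft_force: [0.8, -0.1, -0.0]
finger_gap: 1.002
```

>>> servo_tool(
  moves=[
    [27,25,0,0],
    [54,50,0,0],
    [81,75,0,0],
    [108,100,0,0],
    [130,120,0,0],
  ],
)

```text
clock: 2.02
ee_pos: [0.3953, 0.0221, 0.2307]
orientation: [-1.652, -2.669, -0.001]
ft_force: [-0.3, 0.0, -0.3]
finger_gap: 1.004
```

Run:
```python
from h import *
from bench import r,eyes
f=eyes.grab_frame("wrist"); cv2.imwrite("pics/wrist1.png",f["color"][:,:,::-1]); np.savez("wrist1.npz",**f)
g=eyes.grab_frame("top"); cv2.imwrite("pics/top1.png",g["color"][:,:,::-1]); np.savez("top1.npz",**g)
for c,s in lids(g)[0]: print(c,s,onz(g,c,.084))
shift(r,(.441,.165,.2),"left")
```

```text
[293.64160401 222.88972431] [283 212  23  23 399] [ 0.46224502 -0.01280392  0.084     ]
[353.79391101 226.21077283] [343 215  23  24 427] [ 0.45403393 -0.15887543  0.084     ]
[562.05325987 267.17355372] [ 543  249   58   42 1089] [ 0.35451878 -0.66269909  0.084     ]
left shift [106.8 104.3  30.7] pos [0.3956 0.0227 0.2305] tilt z [-0.0019  0.002  -1.    ] x [-0.448  0.894  0.003] t 2.12 F [-0.46 -0.82 -0.03] gap 85.2
```

View pics/wrist1.png

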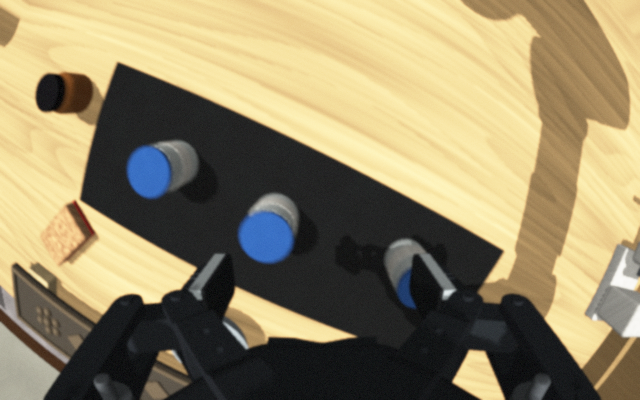

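The wrist view shows all three lids, right tin near (150,171), middle near (266,237) and left near (405,288), partly hidden by a finger. I'll cross-check them with the fisheye model.

```bash
cat >> h.py <<'E'
def fonz(f,uv,z):
    K=f["camera_matrix"];R=cv2.Rodrigues(np.array(f["rvec"]))[0];t=np.array(f["tvec"])
    v=np.array([uv[0]-K[0,2],uv[1]-K[1,2]]);th=np.linalg.norm(v)/K[0,0];v=v/np.linalg.norm(v)
    d=R.T@np.array([*(np.sin(th)*v),np.cos(th)]);c=-R.T@t
    return c+d*(z-c[2])/d[2]
def circ(P):
    A=np.c_[2*P[:,:2],np.ones(len(P))];s=np.linalg.lstsq(A,(P[:,:2]**2).sum(1),rcond=None)[0]
    return s[:2],np.sqrt(s[2]+s[0]**2+s[1]**2)
def wlids(f,z=.084):
    h=cv2.cvtColor(f["color"],cv2.COLOR_RGB2HSV);m=cv2.inRange(h,(98,110,40),(120,255,255))
    for c in cv2.findContours(m,0,1)[0]:
        if cv2.contourArea(c)<400: continue
        P=np.array([fonz(f,p[0],z) for p in c]);o,rad=circ(P);print("wlid",cv2.boundingRect(c),"centre",np.round(o,4),"rad",round(rad,4))
E
python3 - <<'E'
from h import *
wlids(dict(np.load("wrist1.npz")))
E
```

```text
wlid (237, 212, 59, 53) centre [ 0.4609 -0.0081] rad 0.0287
wlid (126, 144, 46, 56) centre [ 0.4539 -0.1527] rad 0.0289
```

>>> servo_tool(
  moves=[
    [22,21,0,0],
    [44,42,0,0],
    [66,64,0,0],
    [88,85,0,0],
    [107,104,0,0],
  ],
)

```text
clock: 2.75
ee_pos: [0.4409, 0.1656, 0.2305]
orientation: [-1.65, -2.67, -0.0]
ft_force: [0.4, -0.3, 0.7]
finger_gap: 1.0
```

Run:
```python
from h import *
from bench import r,eyes
f=eyes.grab_frame("wrist"); cv2.imwrite("pics/wrist2.png",f["color"][:,:,::-1]); np.savez("wrist2.npz",**f)
wlids(f)
shift(r,(.441,.165,.032),"left")
```

```text
wlid (294, 168, 62, 57) centre [0.441  0.1701] rad 0.0284
wlid (136, 110, 49, 57) centre [ 0.4608 -0.0083] rad 0.0287
wlid (57, 65, 34, 49) centre [ 0.454  -0.1519] rad 0.0293
left shift [ -2.8  -1.9 198. ] pos [0.4419 0.1679 0.23  ] tilt z [-0.0022  0.0022 -1.    ] x [-0.448  0.894  0.003] t 2.8 F [2.15 3.91 0.53] gap 85.3
```

View pics/wrist2.png

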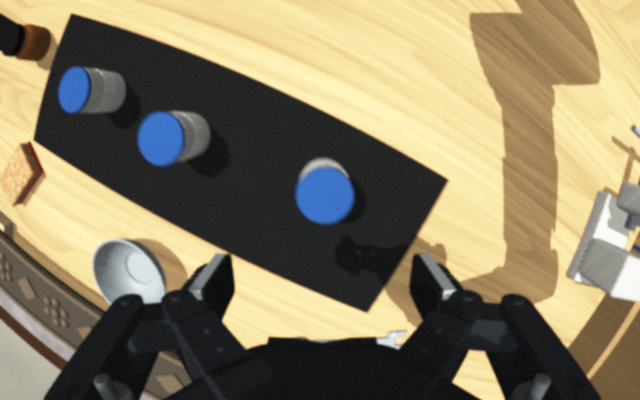

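>>> servo_tool(
  moves=[
    [-1,-1,25,0],
    [-1,-1,50,0],
    [-1,-1,75,0],
    [-1,-1,95,0],
    [-1,-1,100,0],
  ],
)

```text
clock: 3.42
ee_pos: [0.4406, 0.1661, 0.1289]
orientation: [-1.648, -2.67, 0.003]
ft_force: [0.2, 0.3, 0.8]
finger_gap: 0.998
```

Run:
```python
from h import *
from bench import r,eyes
shift(r,(.441,.165,.032),"left")
f=eyes.grab_frame("wrist"); cv2.imwrite("pics/wrist3.png",f["color"][:,:,::-1]); np.savez("wrist3.npz",**f)
wlids(f)
g=eyes.grab_frame("top"); cv2.imwrite("pics/top3.png",g["color"][:,:,::-1])
K=f["camera_matrix"];R=cv2.Rodrigues(f["rvec"])[0]
# where TCP axis projects at lid height and at tip
def fproj(p):
    c=R@np.array(p)+f["tvec"];n=np.hypot(c[0],c[1]);th=np.arctan2(n,c[2]);return K[0,2]+K[0,0]*th*c[0]/n,K[1,2]+K[0,0]*th*c[1]/n
s=r.observe();p=s["ee_pos"];RT=cv2.Rodrigues(s["orientation"])[0]
print("tcp proj",fproj(p),"axis at lid",fproj([p[0],p[1],.084]))
for sg in(-1,1): print("tip",fproj(p+RT@np.array([sg*.0427,0,-.013])))
shift(r,(.441,.165,.032),"left")
```

```text
left shift [-1.4  0.2 96.9] pos [0.4406 0.1661 0.1289] tilt z [-4.4e-03  6.0e-04 -1.0e+00] x [-0.448  0.894  0.002] t 3.42 F [0.24 0.27 0.78] gap 85.3
wlid (279, 188, 88, 82) centre [0.4397 0.1673] rad 0.0278
wlid (70, 110, 57, 76) centre [ 0.4597 -0.0089] rad 0.0287
wlid (0, 57, 25, 60) centre [ 0.4507 -0.1463] rad 0.0263
tcp proj (np.float64(320.88008681205673), np.float64(263.45996116206385)) axis at lid (np.float64(320.8439655973409), np.float64(232.2597200008951))
tip (np.float64(231.68011052859953), np.float64(273.6020870564157))
tip (np.float64(410.07418281655356), np.float64(273.75414708351764))
left shift [-1.5 -0.8 98. ] pos [0.4413 0.1665 0.13  ] tilt z [-0.0025  0.0016 -1.    ] x [-0.448  0.894  0.003] t 3.52 F [-0.69 -0.7  -0.26] gap 85.6
```

View pics/wrist3.png

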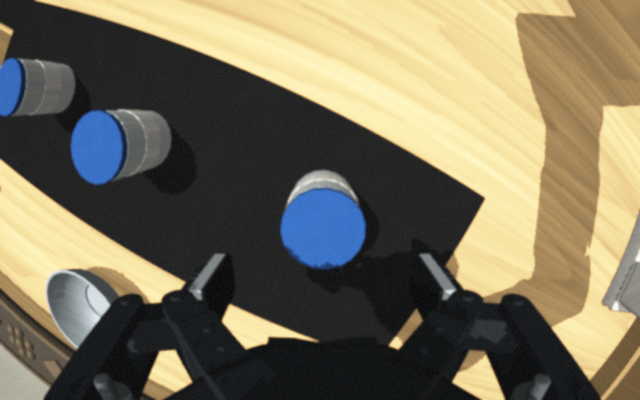

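View pics/top3.png

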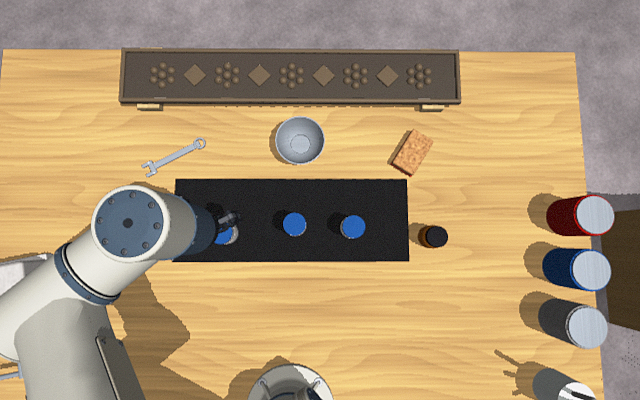

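The lid is now at (323,228) and the tool axis projects to (321,232), so they agree within about 1.5 mm. I'm descending straight down.

>>> servo_tool(
  moves=[
    [0,0,22,0],
    [0,0,44,0],
    [0,0,66,0],
    [0,0,86,0],
    [0,0,96,0],
  ],
)

```text
clock: 4.15
ee_pos: [0.4414, 0.1668, 0.034]
orientation: [-1.649, -2.671, -0.0]
ft_force: [-0.3, 0.5, 0.3]
finger_gap: 0.997
```

>>> servo_tool(
  moves=[
    [0,0,0,0],
    [0,0,0,0],
    [0,0,0,0],
    [0,0,0,0],
    [0,0,0,0],
  ],
  gripper=50,
)

```text
clock: 4.78
ee_pos: [0.4421, 0.1675, 0.0353]
orientation: [-1.649, -2.672, -0.004]
ft_force: [-2.4, 1.7, 6.0]
finger_gap: 0.64
```

>>> servo_tool(
  moves=[
    [0,0,0,0],
    [0,0,0,0],
    [0,0,0,0],
    [0,0,0,0],
    [0,0,0,0],
  ],
)

```text
clock: 5.4
ee_pos: [0.4421, 0.1675, 0.0354]
orientation: [-1.649, -2.672, -0.004]
ft_force: [-1.3, 0.6, 1.0]
finger_gap: 0.642
```

>>> servo_tool(
  moves=[
    [0,0,-6,0],
    [0,0,-16,0],
    [0,0,-28,0],
    [0,0,-40,0],
    [0,0,-45,0],
  ],
  gripper=30,
)

```text
clock: 6.02
ee_pos: [0.4426, 0.1677, 0.0816]
orientation: [-1.649, -2.673, -0.007]
ft_force: [0.1, -0.8, -8.0]
finger_gap: 0.645
```

>>> servo_tool(
  moves=[
    [0,0,0,0],
    [0,0,0,0],
    [0,0,0,0],
    [0,0,0,0],
    [0,0,0,0],
  ],
)

```text
clock: 6.65
ee_pos: [0.4425, 0.1677, 0.0814]
orientation: [-1.649, -2.673, -0.006]
ft_force: [-0.1, 0.4, -7.9]
finger_gap: 0.645
```

Run:
```python
from h import *
from bench import r,eyes
f=eyes.grab_frame("wrist"); cv2.imwrite("pics/wrist4.png",f["color"][:,:,::-1])
shift(r,(.4421,.1675,.0354),"left back")
g=eyes.grab_frame("scene"); cv2.imwrite("pics/scene4.png",g["color"][:,:,::-1])
shift(r,(.4421,.1675,.0354),"left back"); print(r.observe()["effort"])
```

```text
left back shift [-0.1 -0.6 46.1] pos [0.4425 0.1677 0.0815] tilt z [ 0.0012  0.0041 -1.    ] x [-0.449  0.894  0.003] t 6.7 F [-0.08 -0.37 -8.03] gap 55.2
left back shift [-0.1 -0.6 46.1] pos [0.4426 0.1677 0.0815] tilt z [ 0.0012  0.0042 -1.    ] x [-0.449  0.894  0.003] t 6.75 F [ 0.2  -0.9  -7.88] gap 55.2
[-2.44337149e-03 -3.58669496e+01  2.29211158e+01  5.56761771e+00
  5.46143288e-03 -6.76436093e-05]
```

View pics/scene4.png

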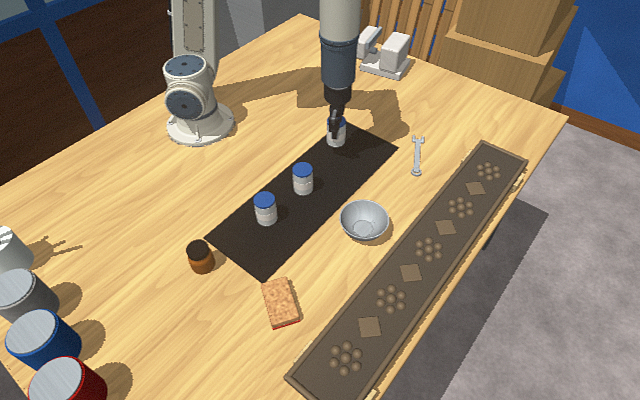

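View pics/wrist4.png

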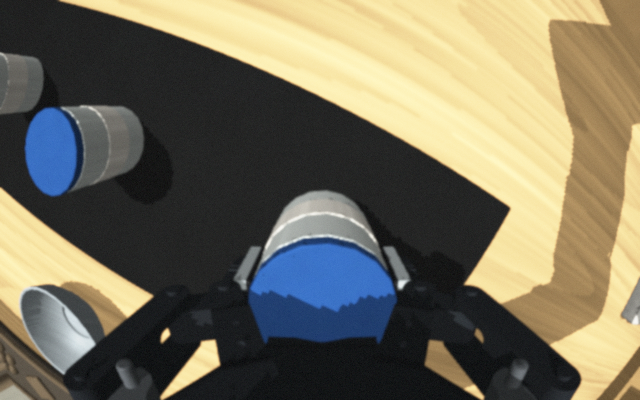

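The wrist view shows the left tin firmly between the pads at (323,290), and the force reads about 8.0 N, so roughly 0.8 kg. I'll set it back down gently.

>>> servo_tool(
  moves=[
    [0,0,12,0],
    [0,0,24,0],
    [0,0,34,0],
    [0,0,41,0],
    [0,-0.5,44,0],
  ],
)

```text
clock: 7.38
ee_pos: [0.442, 0.1676, 0.0369]
orientation: [-1.649, -2.673, -0.005]
ft_force: [-0.3, 0.2, -8.8]
finger_gap: 0.642
```

>>> servo_tool(
  moves=[
    [0,0,0.5,0],
    [0,0,1,0],
    [0,0,1.5,0],
    [0,0,2,0],
    [0,0,2,0],
  ],
)

```text
clock: 8.0
ee_pos: [0.4423, 0.1677, 0.0354]
orientation: [-1.649, -2.673, -0.006]
ft_force: [-1.6, 0.1, -2.9]
finger_gap: 0.644
```

>>> servo_tool(
  moves=[
    [0,0,0.3,0],
    [0,0,0.5,0],
    [0,0,0.5,0],
    [0,0,0.5,0],
    [0,0,0.5,0],
  ],
)

```text
clock: 8.62
ee_pos: [0.4424, 0.1678, 0.0353]
orientation: [-1.649, -2.673, -0.007]
ft_force: [-5.1, 0.3, 5.9]
finger_gap: 0.645
```

>>> servo_tool(
  moves=[
    [0,0,0,0],
    [0,0,0,0],
    [0,0,0,0],
    [0,0,0,0],
    [0,0,0,0],
  ],
  gripper=85,
)

```text
clock: 9.25
ee_pos: [0.4424, 0.1678, 0.0353]
orientation: [-1.649, -2.673, -0.007]
ft_force: [0.7, 0.3, 0.7]
finger_gap: 0.998
```

>>> servo_tool(
  moves=[
    [0,0,0,0],
    [0,0,0,0],
    [0,0,-10,0],
    [0,0,-25,0],
    [0,0,-40,0],
  ],
)

```text
clock: 9.88
ee_pos: [0.4425, 0.1677, 0.0765]
orientation: [-1.649, -2.674, -0.008]
ft_force: [-0.7, 0.0, 0.1]
finger_gap: 0.994
```

>>> servo_tool(
  moves=[
    [0,0,-20,0],
    [0,0,-45,0],
    [0,0,-70,0],
    [0,0,-85,0],
    [0,0,-92,0],
  ],
)

```text
clock: 10.5
ee_pos: [0.4427, 0.1675, 0.17]
orientation: [1.648, 2.674, 0.011]
ft_force: [-0.5, 1.4, 0.4]
finger_gap: 0.995
```

Run:
```python
from h import *
from bench import r,eyes
f=eyes.grab_frame("wrist"); cv2.imwrite("pics/wrist5.png",f["color"][:,:,::-1])
wlids(f)
shift(r,(.461,-.011,.168),"mid")
```

```text
wlid (285, 173, 75, 71) centre [0.4403 0.1677] rad 0.028
wlid (99, 105, 53, 67) centre [ 0.4599 -0.0101] rad 0.0285
wlid (19, 56, 34, 55) centre [ 0.4531 -0.1532] rad 0.0297
mid shift [-167.7  -64.     1.3] pos [0.4429 0.1675 0.1702] tilt z [ 0.0046  0.0056 -1.    ] x [-0.449  0.893  0.003] t 10.55 F [-0.13  0.69  1.5 ] gap 85.3
```

View pics/wrist5.png

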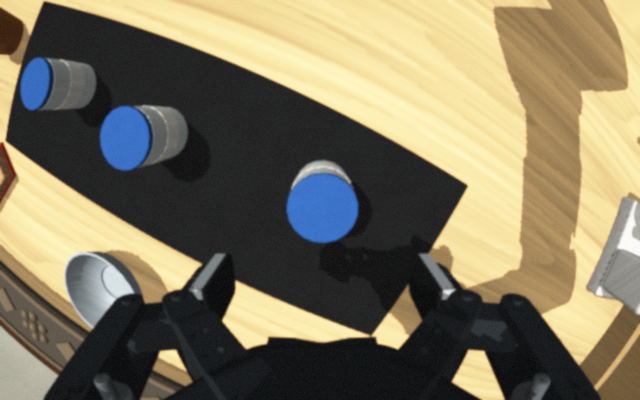

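The left tin is upright at (322,208), back at (0.440, 0.168). Now moving to the middle one.

>>> servo_tool(
  moves=[
    [-34,-13,0,0],
    [-68,-26,0,0],
    [-102,-39,0,0],
    [-136,-52,0,0],
    [-167,-64,0,0],
  ],
)

```text
clock: 11.18
ee_pos: [0.4603, -0.0117, 0.1688]
orientation: [1.649, 2.674, 0.01]
ft_force: [0.5, -0.1, -0.5]
finger_gap: 0.996
```

>>> servo_tool(
  moves=[
    [0,0,12,0],
    [0,0,24,0],
    [0,0,36,0],
    [0,0,40,0],
    [0,0,40,0],
  ],
)

```text
clock: 11.8
ee_pos: [0.4603, -0.0111, 0.1285]
orientation: [-1.648, -2.675, -0.009]
ft_force: [0.1, -0.1, 0.4]
finger_gap: 0.994
```

Run:
```python
from h import *
from bench import r,eyes
f=eyes.grab_frame("wrist"); cv2.imwrite("pics/wrist6.png",f["color"][:,:,::-1])
wlids(f)
shift(r,(.461,-.0105,.034),"mid")
```

```text
wlid (492, 265, 55, 44) centre [0.4353 0.1644] rad 0.0252
wlid (278, 188, 88, 82) centre [ 0.46   -0.0108] rad 0.0278
wlid (105, 88, 68, 82) centre [ 0.4533 -0.1545] rad 0.0282
mid shift [ 0.1  0.1 94.9] pos [ 0.4606 -0.0112  0.1289] tilt z [ 0.0037  0.0053 -1.    ] x [-0.45   0.893  0.003] t 11.85 F [ 0.3  -1.1   0.25] gap 85.3
```

View pics/wrist6.png

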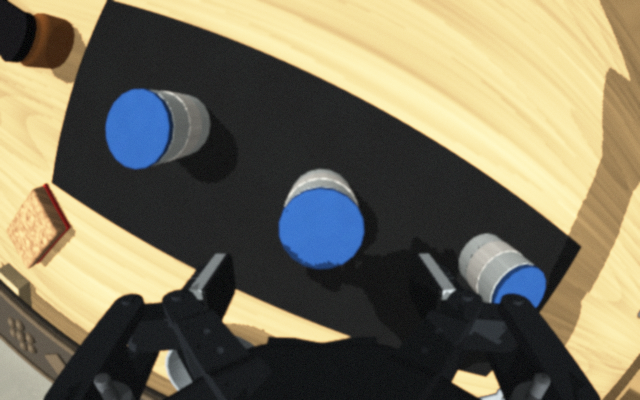

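The middle lid is centred between the fingers at (321,228). Descending.

>>> servo_tool(
  moves=[
    [0,0,22,0],
    [0,0,44,0],
    [0,0,66,0],
    [0,0,86,0],
    [0,0,94,0],
  ],
)

```text
clock: 12.48
ee_pos: [0.4608, -0.0106, 0.0345]
orientation: [-1.648, -2.675, -0.009]
ft_force: [-0.3, -0.6, 0.4]
finger_gap: 0.995
```

>>> servo_tool(
  moves=[
    [0,0,0,0],
    [0,0,0,0],
    [0,0,0,0],
    [0,0,0,0],
    [0,0,0,0],
  ],
  gripper=50,
)

```text
clock: 13.1
ee_pos: [0.4617, -0.0105, 0.0356]
orientation: [1.646, 2.674, 0.011]
ft_force: [-1.6, 0.3, 5.7]
finger_gap: 0.653
```

>>> servo_tool(
  moves=[
    [0,0,0,0],
    [0,0,0,0],
    [0,0,0,0],
    [0,0,0,0],
    [0,0,0,0],
  ],
  gripper=30,
)

```text
clock: 13.72
ee_pos: [0.4617, -0.0104, 0.0357]
orientation: [1.646, 2.674, 0.012]
ft_force: [-1.2, 1.6, 2.1]
finger_gap: 0.649
```

>>> servo_tool(
  moves=[
    [0,0,-6,0],
    [0,0,-16,0],
    [0,0,-28,0],
    [0,0,-40,0],
    [0,0,-45,0],
  ],
)

```text
clock: 14.35
ee_pos: [0.462, -0.0106, 0.0819]
orientation: [1.646, 2.673, 0.014]
ft_force: [0.8, 0.3, -2.5]
finger_gap: 0.65
```

>>> servo_tool(
  moves=[
    [0,0,0,0],
    [0,0,0,0],
    [0,0,0,0],
    [0,0,0,0],
    [0,0,0,0],
  ],
)

```text
clock: 14.98
ee_pos: [0.4619, -0.0106, 0.0817]
orientation: [1.646, 2.673, 0.013]
ft_force: [-0.9, 0.1, -2.5]
finger_gap: 0.645
```

Run:
```python
from h import *
from bench import r,eyes
f=eyes.grab_frame("wrist"); cv2.imwrite("pics/wrist7.png",f["color"][:,:,::-1])
shift(r,(.461,-.0105,.034),"mid")
```

```text
mid shift [ 0.4 -1.2 47.8] pos [ 0.4619 -0.0106  0.0818] tilt z [ 0.0068  0.0058 -1.    ] x [-0.45   0.893  0.002] t 15.03 F [ 0.14 -0.72 -1.84] gap 55.3
```

View pics/wrist7.png

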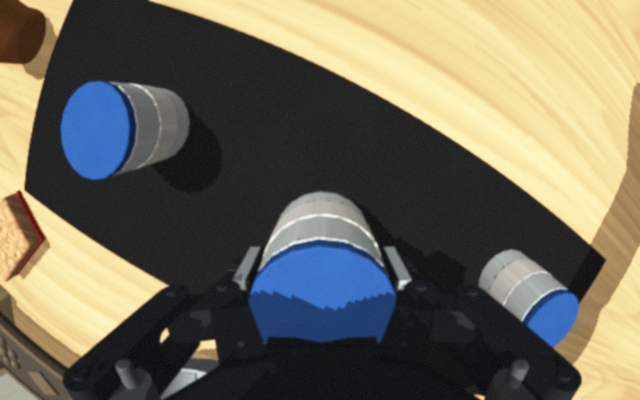

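The middle tin reads about 2.4 N and is held upright at (322,290), so it's a light one. Lowering by 46 mm.

>>> servo_tool(
  moves=[
    [0,0,12,0],
    [0,0,24,0],
    [0,0,34,0],
    [0,0,41,0],
    [0,0,44,0],
  ],
)

```text
clock: 15.65
ee_pos: [0.4621, -0.0104, 0.0372]
orientation: [1.646, 2.673, 0.012]
ft_force: [-0.1, -0.6, -1.9]
finger_gap: 0.653
```

>>> servo_tool(
  moves=[
    [0,0,0.5,0],
    [0,0,1,0],
    [0,0,1.5,0],
    [0,0,2,0],
    [0,0,2,0],
  ],
)

```text
clock: 16.27
ee_pos: [0.4624, -0.0103, 0.0356]
orientation: [1.645, 2.673, 0.013]
ft_force: [-0.5, 0.5, 3.0]
finger_gap: 0.649
```

Contact at +3 N. Releasing.

>>> servo_tool(
  moves=[
    [0,0,0,0],
    [0,0,0,0],
    [0,0,0,0],
    [0,0,0,0],
    [0,0,0,0],
  ],
  gripper=85,
)

```text
clock: 16.9
ee_pos: [0.4624, -0.0103, 0.0356]
orientation: [1.645, 2.673, 0.013]
ft_force: [0.0, -0.6, 0.2]
finger_gap: 0.995
```

>>> servo_tool(
  moves=[
    [0,0,0,0],
    [0,0,0,0],
    [0,0,-10,0],
    [0,0,-25,0],
    [0,0,-40,0],
  ],
)

```text
clock: 17.52
ee_pos: [0.4623, -0.0105, 0.0768]
orientation: [1.645, 2.673, 0.014]
ft_force: [-0.2, 0.6, -0.6]
finger_gap: 0.994
```

>>> servo_tool(
  moves=[
    [0,0,-20,0],
    [0,0,-45,0],
    [0,0,-70,0],
    [0,0,-85,0],
    [0,0,-92,0],
  ],
)

```text
clock: 18.15
ee_pos: [0.462, -0.011, 0.1702]
orientation: [1.644, 2.671, 0.016]
ft_force: [-0.1, 0.2, -0.3]
finger_gap: 0.996
```

Run:
```python
from h import *
from bench import r,eyes
f=eyes.grab_frame("wrist"); cv2.imwrite("pics/wrist8.png",f["color"][:,:,::-1])
wlids(f)
shift(r,(.4545,-.1555,.168),"right")
```

```text
wlid (474, 244, 50, 55) centre [0.44   0.1664] rad 0.0289
wlid (286, 175, 74, 70) centre [ 0.461  -0.0101] rad 0.028
wlid (135, 88, 62, 71) centre [ 0.4534 -0.1551] rad 0.0282
right shift [-125.5  -72.     1.5] pos [ 0.4622 -0.011   0.1705] tilt z [ 0.0099  0.006  -0.9999] x [-0.451  0.893  0.001] t 18.2 F [-0.28  0.23  0.13] gap 84.5
```

View pics/wrist8.png

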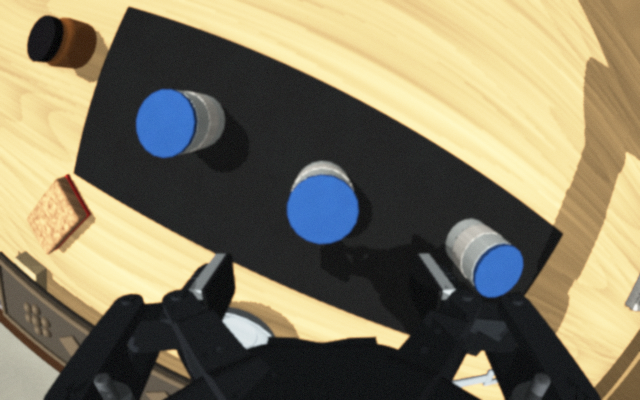

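The middle tin stands upright at (322,209), back in place. Next is the right tin.

>>> servo_tool(
  moves=[
    [-26,-15,0,0],
    [-52,-30,0,0],
    [-78,-45,0,0],
    [-104,-60,0,0],
    [-125,-72,0,0],
  ],
)

```text
clock: 18.82
ee_pos: [0.4536, -0.156, 0.1689]
orientation: [1.645, 2.672, 0.015]
ft_force: [-0.5, -0.3, -0.3]
finger_gap: 0.993
```

>>> servo_tool(
  moves=[
    [0,0,12,0],
    [0,0,24,0],
    [0,0,36,0],
    [0,0,40,0],
    [0,0,40,0],
  ],
)

```text
clock: 19.45
ee_pos: [0.4539, -0.1555, 0.1287]
orientation: [1.644, 2.673, 0.015]
ft_force: [-0.3, -0.1, -1.6]
finger_gap: 0.997
```

Run:
```python
from h import *
from bench import r,eyes
f=eyes.grab_frame("wrist"); cv2.imwrite("pics/wrist9.png",f["color"][:,:,::-1])
wlids(f)
shift(r,(.4545,-.156,.034),"right")
```

```text
wlid (564, 313, 36, 41) centre [0.4392 0.1592] rad 0.0276
wlid (462, 279, 44, 26) centre [ 0.4443 -0.0159] rad 0.0163
wlid (277, 187, 89, 82) centre [ 0.4533 -0.1556] rad 0.0278
right shift [-0.6 -0.9 95.1] pos [ 0.4542 -0.1556  0.1291] tilt z [ 0.0089  0.0059 -0.9999] x [-0.451  0.893  0.001] t 19.5 F [-0.87  0.17  1.14] gap 85.0
```

View pics/wrist9.png

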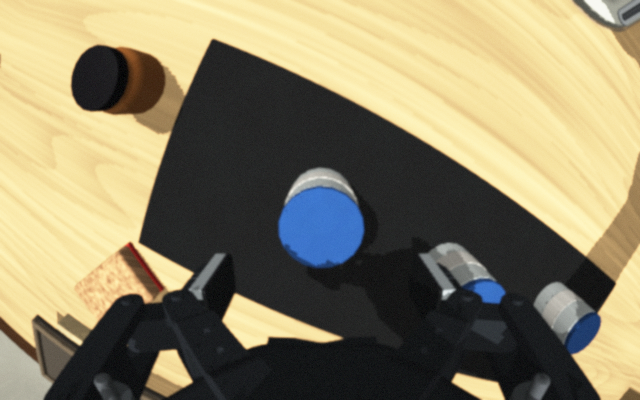

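The right lid is centred at (321,227). Descending.

>>> servo_tool(
  moves=[
    [0,0,22,0],
    [0,0,44,0],
    [0,0,66,0],
    [0,0,86,0],
    [0,0,94,0],
  ],
)

```text
clock: 20.12
ee_pos: [0.4549, -0.155, 0.0346]
orientation: [1.644, 2.672, 0.015]
ft_force: [-0.4, -1.0, 0.1]
finger_gap: 0.99
```

>>> servo_tool(
  moves=[
    [0,0,0,0],
    [0,0,0,0],
    [0,0,0,0],
    [0,0,0,0],
    [0,0,0,0],
  ],
  gripper=50,
)

```text
clock: 20.75
ee_pos: [0.4559, -0.1552, 0.0358]
orientation: [1.642, 2.671, 0.016]
ft_force: [0.5, -0.1, 6.1]
finger_gap: 0.638
```

>>> servo_tool(
  moves=[
    [0,0,0,0],
    [0,0,0,0],
    [0,0,0,0],
    [0,0,0,0],
    [0,0,0,0],
  ],
  gripper=30,
)

```text
clock: 21.38
ee_pos: [0.4559, -0.1551, 0.0357]
orientation: [1.643, 2.671, 0.016]
ft_force: [0.3, 0.4, 2.0]
finger_gap: 0.636
```

>>> servo_tool(
  moves=[
    [0,0,-6,0],
    [0,0,-16,0],
    [0,0,-28,0],
    [0,0,-40,0],
    [0,0,-45,0],
  ],
)

```text
clock: 22.0
ee_pos: [0.456, -0.1554, 0.082]
orientation: [1.641, 2.67, 0.017]
ft_force: [0.8, -0.0, -3.0]
finger_gap: 0.637
```

>>> servo_tool(
  moves=[
    [0,0,0,0],
    [0,0,0,0],
    [0,0,0,0],
    [0,0,0,0],
    [0,0,0,0],
  ],
)

```text
clock: 22.62
ee_pos: [0.4559, -0.1554, 0.0818]
orientation: [1.642, 2.67, 0.017]
ft_force: [-0.3, -0.6, -3.1]
finger_gap: 0.633
```

Run:
```python
from h import *
from bench import r,eyes
f=eyes.grab_frame("wrist"); cv2.imwrite("pics/wrist10.png",f["color"][:,:,::-1])
shift(r,(.4545,-.156,.0357),"right")
```

```text
right shift [ 0.1 -2.1 46.1] pos [ 0.4559 -0.1554  0.0819] tilt z [ 0.012   0.0054 -0.9999] x [-0.451  0.892 -0.001] t 22.68 F [-0.52 -1.12 -3.91] gap 54.4
```

View pics/wrist10.png

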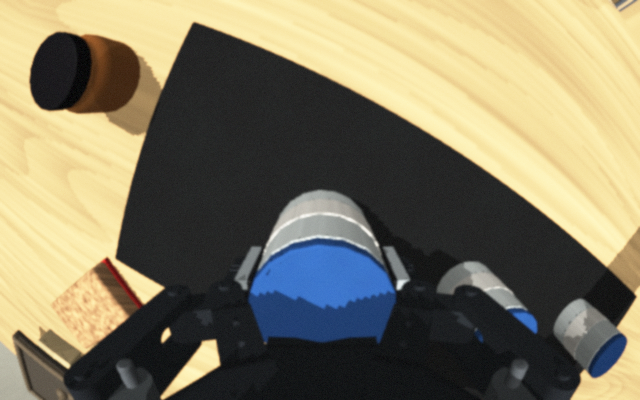

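The right tin reads about 3.2 N and is held upright at (322,290), so it's light too. That makes the left tin the heaviest, at about 8.0 N. Lowering this one.

>>> servo_tool(
  moves=[
    [0,0,12,0],
    [0,0,24,0],
    [0,0,34,0],
    [0,0,41,0],
    [0,0,44,0],
  ],
)

```text
clock: 23.3
ee_pos: [0.4563, -0.1552, 0.0373]
orientation: [1.642, 2.67, 0.016]
ft_force: [0.6, 0.5, -3.4]
finger_gap: 0.638
```

>>> servo_tool(
  moves=[
    [0,0,0.5,0],
    [0,0,1,0],
    [0,0,1.5,0],
    [0,0,2,0],
    [0,0,2,0],
  ],
)

```text
clock: 23.92
ee_pos: [0.4565, -0.1552, 0.0358]
orientation: [1.641, 2.67, 0.017]
ft_force: [-1.3, 2.2, 2.1]
finger_gap: 0.638
```

>>> servo_tool(
  moves=[
    [0,0,0,0],
    [0,0,0,0],
    [0,0,0,0],
    [0,0,0,0],
    [0,0,0,0],
  ],
  gripper=85,
)

```text
clock: 24.55
ee_pos: [0.4566, -0.1552, 0.0358]
orientation: [1.641, 2.67, 0.017]
ft_force: [0.0, 0.4, 0.0]
finger_gap: 0.996
```

>>> servo_tool(
  moves=[
    [0,0,0,0],
    [0,0,0,0],
    [0,0,-10,0],
    [0,0,-25,0],
    [0,0,-40,0],
  ],
)

```text
clock: 25.18
ee_pos: [0.4563, -0.1555, 0.0769]
orientation: [1.641, 2.669, 0.017]
ft_force: [0.5, -0.1, 0.2]
finger_gap: 0.993
```

>>> servo_tool(
  moves=[
    [0,0,-20,0],
    [0,0,-45,0],
    [0,0,-70,0],
    [0,0,-85,0],
    [0,0,-92,0],
  ],
)

```text
clock: 25.8
ee_pos: [0.4555, -0.156, 0.1704]
orientation: [1.64, 2.668, 0.019]
ft_force: [0.1, -0.2, -0.9]
finger_gap: 0.995
```

Run:
```python
from h import *
from bench import r,eyes
f=eyes.grab_frame("wrist"); cv2.imwrite("pics/wrist11.png",f["color"][:,:,::-1])
wlids(f)
shift(r,(.4425,.1675,.168),"left")
```

```text
wlid (547, 294, 35, 40) centre [0.439  0.1615] rad 0.0273
wlid (444, 256, 44, 40) centre [ 0.4503 -0.0095] rad 0.0219
wlid (286, 174, 74, 70) centre [ 0.4545 -0.1553] rad 0.028
left shift [294.7 134.3   4. ] pos [ 0.4557 -0.1561  0.1707] tilt z [ 0.0151  0.0046 -0.9999] x [-0.452  0.892 -0.003] t 25.85 F [ 0.09 -0.26  1.87] gap 85.1
```

View pics/wrist11.png

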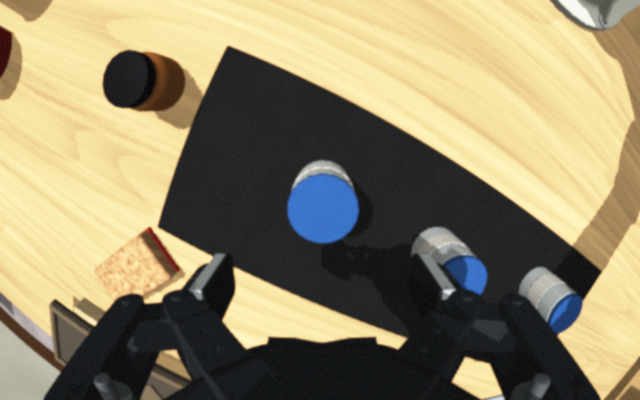

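The right tin stands upright at (322,208), moved about 1 mm. Now I'm going back to the left tin.

>>> servo_tool(
  moves=[
    [28,13,0,0],
    [58,26,0,0],
    [88,40,0,0],
    [118,54,0,0],
    [148,67,0,0],
  ],
)

```text
clock: 26.48
ee_pos: [0.4481, 0.0072, 0.1708]
orientation: [1.64, 2.668, 0.017]
ft_force: [-0.7, -0.5, 0.4]
finger_gap: 0.997
```

>>> servo_tool(
  moves=[
    [30,14,0,0],
    [60,27,0,0],
    [90,41,0,0],
    [120,55,0,0],
    [146,67,0,0],
  ],
)

```text
clock: 27.1
ee_pos: [0.4414, 0.1687, 0.1709]
orientation: [1.64, 2.669, 0.016]
ft_force: [-0.4, -0.2, -0.5]
finger_gap: 0.996
```

>>> servo_tool(
  moves=[
    [0,0,12,0],
    [0,0,24,0],
    [0,0,36,0],
    [0,0,40,0],
    [0,0,40,0],
  ],
)

```text
clock: 27.72
ee_pos: [0.4419, 0.1684, 0.1307]
orientation: [1.64, 2.669, 0.015]
ft_force: [0.3, -0.2, -0.1]
finger_gap: 0.994
```

Run:
```python
from h import *
from bench import r,eyes
f=eyes.grab_frame("wrist"); cv2.imwrite("pics/wrist12.png",f["color"][:,:,::-1])
wlids(f)
shift(r,(.442,.1675,.0345),"left")
```

```text
wlid (278, 184, 87, 82) centre [0.4402 0.1676] rad 0.0278
wlid (70, 106, 57, 76) centre [ 0.4605 -0.0086] rad 0.0288
wlid (0, 54, 25, 60) centre [ 0.4519 -0.1468] rad 0.0266
left shift [-0.7 -2.  96.6] pos [0.4422 0.1686 0.1311] tilt z [ 0.0135  0.0038 -0.9999] x [-0.452  0.892 -0.003] t 27.77 F [ 0.14 -0.26 -0.03] gap 84.8
```

View pics/wrist12.png

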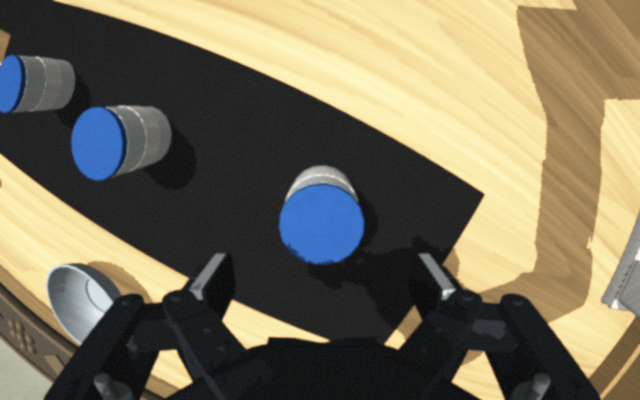

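The left lid is at (321,223), centred. Descending with a 1 mm trim, then gripping.

>>> servo_tool(
  moves=[
    [0,-1,22,0],
    [0,-1,44,0],
    [0,-1,66,0],
    [0,-2,86,0],
    [0,-2,96,0],
  ],
)

```text
clock: 28.4
ee_pos: [0.4416, 0.1679, 0.0346]
orientation: [1.64, 2.668, 0.015]
ft_force: [-0.3, -0.8, 0.1]
finger_gap: 0.995
```

>>> servo_tool(
  moves=[
    [0,0,0,0],
    [0,0,0,0],
    [0,0,0,0],
    [0,0,0,0],
    [0,0,0,0],
  ],
  gripper=50,
)

```text
clock: 29.02
ee_pos: [0.4425, 0.168, 0.0358]
orientation: [1.639, 2.668, 0.018]
ft_force: [0.5, -2.8, 6.4]
finger_gap: 0.643
```

>>> servo_tool(
  moves=[
    [0,0,0,0],
    [0,0,0,0],
    [0,0,0,0],
    [0,0,0,0],
    [0,0,0,0],
  ],
  gripper=30,
)

```text
clock: 29.65
ee_pos: [0.4424, 0.168, 0.0358]
orientation: [1.639, 2.668, 0.017]
ft_force: [-0.1, -1.6, 1.9]
finger_gap: 0.641
```

>>> servo_tool(
  moves=[
    [0,0,-6,0],
    [0,0,-18,0],
    [0,0,-34,0],
    [0,0,-50,0],
    [0,0,-60,0],
  ],
)

```text
clock: 30.28
ee_pos: [0.4414, 0.168, 0.0967]
orientation: [1.639, 2.668, 0.019]
ft_force: [0.4, -0.3, -8.1]
finger_gap: 0.643
```

>>> servo_tool(
  moves=[
    [0,0,-15,0],
    [0,0,-35,0],
    [0,0,-55,0],
    [0,0,-75,0],
    [0,0,-85,0],
  ],
)

```text
clock: 30.9
ee_pos: [0.4401, 0.1678, 0.1825]
orientation: [1.639, 2.668, 0.021]
ft_force: [0.2, -0.6, -7.7]
finger_gap: 0.641
```

Run:
```python
from h import *
from bench import r,eyes
shift(r,(.679,-.0235,.1815),"bowl")
f=eyes.grab_frame("wrist"); cv2.imwrite("pics/wrist13.png",f["color"][:,:,::-1]); np.savez("wrist13.npz",**f)
```

```text
bowl shift [-278.6  126.6    3.7] pos [0.4401 0.1678 0.1825] tilt z [ 0.0159  0.0056 -0.9999] x [-0.452  0.892 -0.002] t 30.9 F [ 0.19 -0.56 -7.74] gap 54.8
```

View pics/wrist13.png

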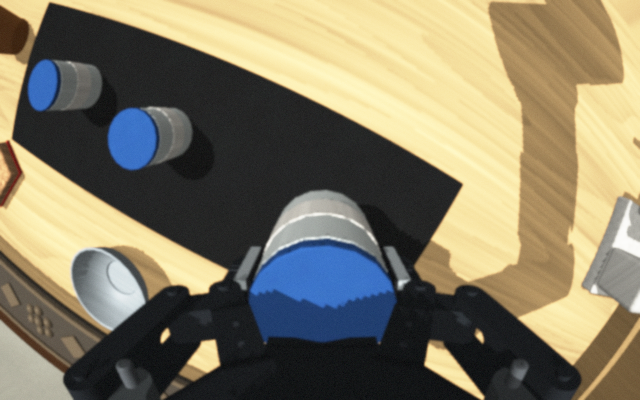

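>>> servo_tool(
  moves=[
    [-12,5,0,0],
    [-30,14,0,0],
    [-52,24,0,0],
    [-75,34,0,0],
    [-98,45,0,0],
  ],
)

```text
clock: 31.58
ee_pos: [0.5254, 0.0995, 0.1831]
orientation: [1.64, 2.668, 0.019]
ft_force: [1.1, 0.5, -7.5]
finger_gap: 0.64
```

>>> servo_tool(
  moves=[
    [-23,10,0,0],
    [-46,21,0,0],
    [-69,31,0,0],
    [-92,42,0,0],
    [-112,51,0,0],
  ],
)

```text
clock: 32.2
ee_pos: [0.6219, 0.0212, 0.1822]
orientation: [1.641, 2.669, 0.016]
ft_force: [0.0, 0.2, -7.0]
finger_gap: 0.642
```

Run:
```python
from h import *
from bench import r,eyes
shift(r,(.679,-.0225,.1818),"bowl")
f=eyes.grab_frame("wrist"); cv2.imwrite("pics/wrist14.png",f["color"][:,:,::-1]); np.savez("wrist14.npz",**f)
```

```text
bowl shift [-64.8  31.2   0.9] pos [0.6219 0.0212 0.1822] tilt z [ 0.012   0.0044 -0.9999] x [-0.451  0.892 -0.001] t 32.2 F [ 0.03  0.21 -7.  ] gap 54.8
```

View pics/wrist14.png

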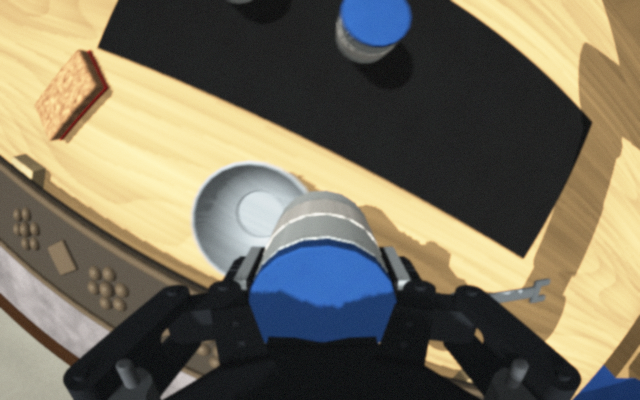

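The wrist view shows the bowl rim around (192–310,162–280), with the held tin beside it at (322,290). I'll check the rim centre from this view.

Run:
```python
from h import *
f=dict(np.load("wrist14.npz"))
P=np.array([fonz(f,p,.05) for p in [(192,215),(197,192),(210,175),(228,166),(248,162),(270,163),(197,240),(207,258),(223,275)]])
print(circ(P))
h=cv2.cvtColor(f["color"],cv2.COLOR_RGB2HSV);m=np.zeros(h.shape[:2],np.uint8)
m[150:300,180:290]=cv2.inRange(h[150:300,180:290],(90,5,60),(130,110,255))
c=max(cv2.findContours(m,0,1)[0],key=cv2.contourArea);print(cv2.boundingRect(c))
Q=[p[0] for p in cv2.convexHull(c) if p[0][0]<285 and (p[0][1]<235 )]
print(circ(np.array([fonz(f,p,.05) for p in Q])),len(Q))
```

```text
(array([ 0.67838627, -0.02280529]), np.float64(0.06381949187475293))
(193, 163, 97, 128)
(array([ 0.677966  , -0.02543503]), np.float64(0.06062249679576334)) 15
```

>>> servo_tool(
  moves=[
    [-18,9,0,0],
    [-35,17,0,0],
    [-50,24,0,0],
    [-60,29,0,0],
    [-64,31,0,0],
  ],
)

```text
clock: 32.88
ee_pos: [0.6801, -0.0244, 0.1813]
orientation: [1.644, 2.668, 0.013]
ft_force: [-0.5, -0.2, -8.3]
finger_gap: 0.644
```

>>> servo_tool(
  moves=[
    [0,0,0,0],
    [0,0,0,0],
    [0,0,0,0],
    [0,0,0,0],
    [0,0,0,0],
  ],
)

```text
clock: 33.5
ee_pos: [0.6801, -0.0243, 0.1814]
orientation: [1.643, 2.668, 0.013]
ft_force: [-0.1, 0.5, -8.4]
finger_gap: 0.643
```

Run:
```python
from h import *
from bench import r,eyes
shift(r,(.679,-.0225,.1818),"bowl")
for n in("wrist","scene","top"):
    f=eyes.grab_frame(n); cv2.imwrite(f"pics/{n}15.png",f["color"][:,:,::-1]); np.savez(f"{n}15.npz",**f)
    if n!="wrist":
        for c,s in lids(f)[0]: print(n,c,s,onz(f,c,.084),onz(f,c,.23))
```

```text
bowl shift [ 2.1 -0.2 -0.4] pos [ 0.6801 -0.0243  0.1814] tilt z [ 0.0113  0.0027 -0.9999] x [-0.45   0.893 -0.003] t 33.5 F [-0.06  0.46 -8.4 ] gap 54.9
scene [302.3877551  169.14285714] [293 162  20  16 245] [ 0.46222249 -0.01142272  0.084     ] [ 0.56014748 -0.11779971  0.23      ]
scene [263.99656357 199.54295533] [253 191  22  18 291] [ 0.45565426 -0.15686664  0.084     ] [ 0.55474171 -0.23750243  0.23      ]
top [300.91975309 124.84567901] [290 117  22  14 162] [ 0.70700097 -0.02970859  0.084     ] [ 0.66217698 -0.03347343  0.23      ]
top [293.51207729 222.9468599 ] [283 212  22  23 414] [ 0.462107   -0.01249069  0.084     ] [ 0.45588825 -0.01896977  0.23      ]
top [353.74413146 225.82629108] [343 214  23  24 426] [ 0.45496576 -0.15876642  0.084     ] [ 0.44987277 -0.14218649  0.23      ]
top [562.6069869  268.17358079] [543 249  58  42 916] [ 0.35213102 -0.6638698   0.084     ] [ 0.36324896 -0.56766504  0.23      ]
```

View pics/scene15.png

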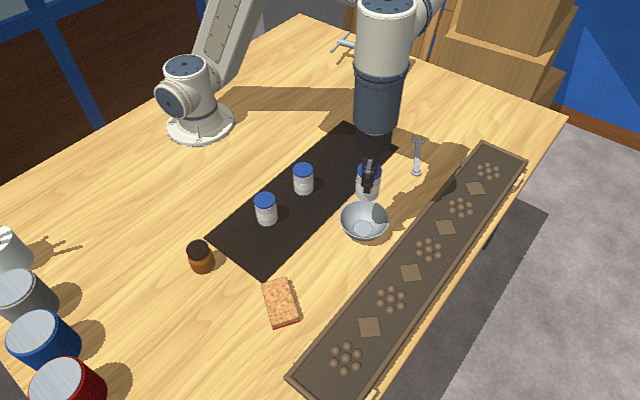

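View pics/wrist15.png

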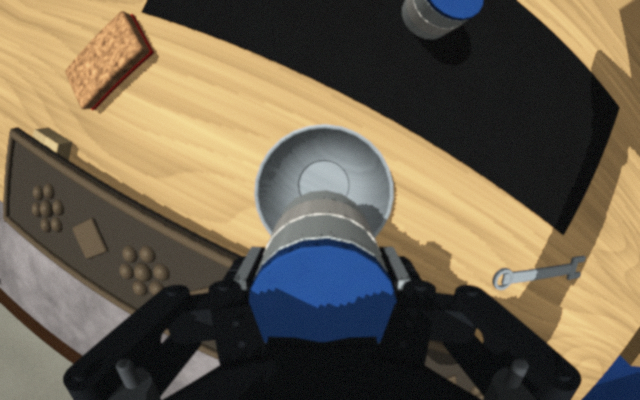

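Run:
```python
from h import *
from bench import r
f=dict(np.load("scene15.npz"))
for z in(.1,.15,.23): print(z,cv2.projectPoints(np.array([[.678,-.024,z]]),f["rvec"],f["tvec"],f["camera_matrix"],None)[0].ravel())
c=f["color"][150:250,320:410,::-1]; cv2.imwrite("pics/crop15.png",cv2.resize(c,None,fx=6,fy=6,interpolation=cv2.INTER_NEAREST))
```

```text
0.1 [364.86308456 205.79134872]
0.15 [366.40565648 192.49624667]
0.23 [369.13222107 168.99656141]
```

View pics/crop15.png

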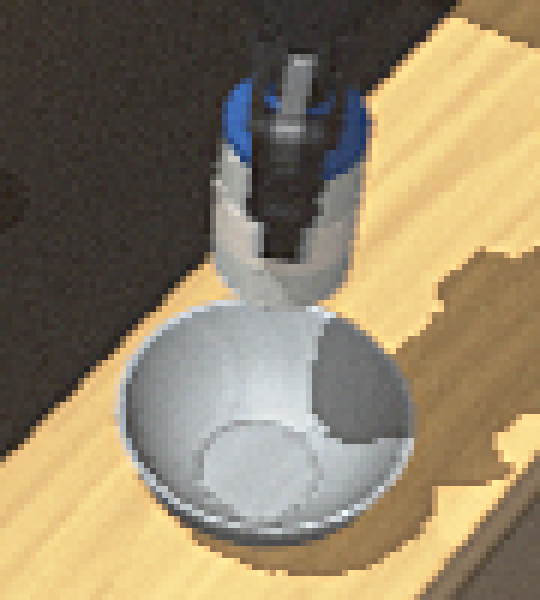

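View pics/top15.png

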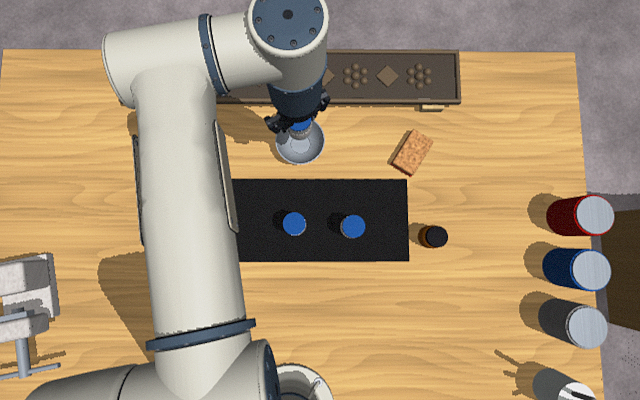

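The scene crop shows the lid centre near (369,170), against (369,169) predicted for z = 0.23, so the underside is at z ≈ 0.15. The top view shows the bowl, both light tins, the block and the jar in place. Handing in.

Run:
```python
from bench import r
s=r.observe();print(s["clock"],s["ee_pos"],abs(s["qd"]).max(),s["finger_gap"])
print(r.sign_off())
```

```text
33.65 [ 0.68011762 -0.0243601   0.18129292] 0.0017073477817192064 0.6412009539752122
the job is handed in; nothing more can be done
None
```

The job is handed in at 33.7 s, with the arm holding the left tin, the heaviest, upright and still over the bowl.

- **Weights:** I hefted the tins in order, left, middle, right. They read about 8.0 N (left), 2.4 N (middle) and 3.2 N (right). The left tin read about 8 N again when I lifted it the second time.
- **Putting back:** Each tin went back upright within about 1 mm of where it stood.
- **Final hold:** The tin's underside is at about z = 0.15 m. I read "10 cm above the bowl" as above the rim; measured from the bowl's foot, that is 15 cm. The tin is within about 2 mm of the bowl's centre, and the scene camera agrees on its height.
- **Bystanders:** The last pictures show the bowl, both light tins, wrench, sanding block and jar in place.

Two small disagreements remained:
- **Cameras:** The top and wrist cameras differed by 3–5 mm in y. I used the close-up wrist view for the grasps and corrected the bowl position to match.
- **Tool tilt:** The tool drifted to about 0.7° of tilt by the end, so the tin is off vertical by no more than about that much.

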